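# Set a bench pump up four clicks and start it

## Task

Set the pump's flow and start it: with a fingertip push the tab of the large click-stop dial round clockwise (seen from above) so that the dial rests exactly four clicks further than where it stood, without pinching the tab. Then press the larger of the two round keys (start) fully down once the dial is set, and let go. Leave the smaller key (stop) and everything standing around alone.

Things in the scene. Friction and masses are not known exactly. Their poses are not given: they have to be found in the camera images.
- pump: bench pump, fixed. Drive housing 180 (x) x 260 (y) x 85 mm tall with a flat grey top panel, its front facing the robot (-x); pump head 75 mm tall on its far (+x) side, to 198 mm beyond the origin. Origin: centre of the drive housing's underside, on the table; z up. Panel 85 mm above the origin
- dial_hub (a point): centre of the dial's flat top face, on its upright turning axis; axes as the pump's; does not turn. 14 mm above the panel; (x -5, y +55, z +99 mm) in the pump's frame. The dial is a black disc of 84 mm diameter; around it on the panel a white mark for each of its ten click positions
- dial_tab (a point): middle of the top of the tab, the only thing standing up from the disc's flat top: a radial grey bar 22 mm long (19 to 41 mm from the axis), 14 mm thick, 26 mm tall above the disc, with a white line along its top. This point is 30 mm from the axis and turns with the dial; its x axis points outward along the tab, its y axis out of the face to push when turning clockwise (7 mm from this point to that face)
- flow_dial (a joint): angle of the dial, rad, grows clockwise seen from above. Ten click positions at 0, 0.419, 0.838 ... 3.770 (24 degrees apart), with end stops just beyond the first and last; it starts resting in one of the first four. Between clicks a spring pulls it into the nearer position: leaving one takes about 0.16 N m (5 N on the tab 32 mm from the axis, more nearer to it), the push then falls away, and past half way it snaps on by itself within 0.2 s
- tab_push: the half (7 mm thick) of the tab whose face is pushed to turn the dial clockwise. Origin: on the disc's top, in the tab's mid-plane, 30 mm from the axis; x outward, y out of the push face, z up
- tab_far: the other half of the tab, with the opposite face; same origin and axes as tab_push
- start_key_top (a point): centre of the top of the start key: the larger grey round key, 34 mm across, standing 9 mm above the panel; (x -35, y -60, z +94 mm) in the pump's frame; z up
- start_key (a joint): travel of the start key, m: 0 up, 0.005 fully down; a spring returns it; 2.4 N to begin, 5.4 N at the bottom
- stop_key_top (a point): centre of the top of the stop key: the smaller grey round key, 18 mm across, 9 mm above the panel; (x 32, y -85, z +94 mm) in the pump's frame; not to be pressed
- stop_key (a joint): travel of the stop key, m: 0 up, 0.005 fully down; same spring as the start key
- vial_jar: small glass jar with a white cap, 32 mm across, 42 mm tall, standing on the pump's top panel behind the keys; loose, a bystander; origin at the centre of its underside
- bottle_a: white bottle, 52 mm across, 85 mm tall, standing beside the pump, on its +y side; loose, a bystander; origin at the centre of its underside
- bottle_b: white jar, 44 mm across, 70 mm tall, standing beside the pump, on its -y side; loose, a bystander; origin at the centre of its underside
- valve: small valve: white block 32 mm square with an aluminium coil on top, 56 mm tall, on the table on the pump's -y side; loose, a bystander; origin at the centre of its underside
- spanner: steel spanner, 140 mm long, lying on the table between robot and pump; loose, a bystander; origin at the middle of its length, underside
- dish: white dish, 80 mm across, 22 mm tall, on the table far to the left (+y); loose, a bystander; origin at the centre of its underside
- fitting_bin: open grey bin, 100 x 140 x 50 mm, on the table far to the right (-y); loose, a bystander; origin at the centre of its underside

How it is judged:
By the outcome, as a careful person would: the job done as asked, in the order asked, and still so for the second after the job is handed in, with the robot touching nothing.
It also fails if it takes over 51 s, if anything falls off the work surface, if the arm or the gripper's body presses on something with over 40 N, if the wrist force passes 120 N, or if a joint passes its speed limit or range.

## Robot

A 6-joint arm with a two-finger parallel gripper is mounted at the origin on the work surface. World frame = base frame: x ahead of the robot, y to its left, z up, the work surface at z = 0. Lengths are in m, angles in degrees, forces in N, time in s.
With the tool pointing down it reaches from about 0.4 to 0.825 m from the base axis. Payload 7 kg.
Tool frame: the origin (TCP) lies at the very end of the fingers, on their centre line; the grasp point (between the pads) lies 19 mm behind it; x points along the fingers, y is the direction in which the jaws open and shut, and the axes are right-handed (so a half turn about x gives the same grasp; the last joint's range is limited). The gripper opens to 88 mm and grips with 3 to 60 N. Pads are 19 mm wide; open, the fingers measure 130 mm over their backs; the gripper's body (78 mm by 193 mm) begins 47 mm behind the grasp point.
Start: joints at [-51.847, 20.546, 0.682, 0, -70.136, -16.507], TCP at [0.249, -0.627, 0.227] pointing down, gripper open.
Joint ranges: [-176.03, 176.03], [-82.01, 121.73], [-58.28, 71.71], [-173.87, 95.51], [-174.79, -0.11], [-173.66, 173.66]. Speed limits (degrees/s): [136.94, 136.94, 172.46, 180, 180, 180].

## Interface

Orientations are given as [roll, pitch, yaw] about the fixed x, y, z axes, in that order (R = Rz(yaw) Ry(pitch) Rx(roll)).
In Python, from plant import monitor, eyes, ticket gives the robot as it stands. The module is installed in compiled form; this text tells all that it offers.
- The arm moves only by the shell command python3 -m crank 'ROWS'. ROWS is JSON, a list of rows, each an object with "linear": the shift along the world's x, y, z in units of 60 mm (1.0 is 60 mm), a list of three; "rot": the turn, a rotation vector about the world's x, y, z in units of 5 degrees (1.0 is 5 degrees), a list of three; "hand": the opening, from 0 (shut) to 1 (fully open). In form: [{"linear": [tx, ty, tz], "rot": [ax, ay, az], "hand": hand}, ...]. A call has 1 to 20 rows; each row shifts and turns the pose as measured when the row begins; what a row does not reach is not made up. A row lasts 1/8 s, in which the tool goes at most 62.5 mm and 10.7 degrees, less where a joint would pass 70% of its speed; a pose out of reach is approached as far as the arm can. A call is refused whole if a number of a shift passes 1 or a number of a turn 1, either way. A call with a gripper value outside its range is refused whole. The fingers move at their own pace and stop on an object; the grip force is fixed at half the most. Time passes only in rows, so rows that do not move let the fingers close. It gives the time, the measured TCP pose, the force and the opening at its end, in the units of the state.
- monitor.get_obs(): the state, without advancing time (a new reading comes with each control period).
- eyes.snapshot(name): name is "side" or "top"; returns a dict with "image" (420x560x3 uint8, red, green, blue), "depth" (420x560 float32, m along the optical axis (not along the pixel's ray), 0 where there is no reading), "K" (3x3 intrinsics, pixels), "k1" (the pictures are not rectified: a ray, as slopes to the right and down, at radius r is drawn at 1 + k1 r^2 times it, then the intrinsics apply), "camera_from_world" (4x4, takes a point from world to camera coordinates). Camera axes: x right, y up, looking along -z (the intrinsics and any distortion apply to the point x, -y, -z); pixel columns grow to the right and rows downward; lengths in m; the calibration is good to about 2 mm. A picture is of the moment at which its call begins.
- ticket.close_job(): hands the job in, once; it reports no verdict.
The state is a dict: "clock": time; "joint_pos": joint angles; "qvel": joint speeds; "tau": joint torques, N m; "tool_pos": TCP position; "orientation": TCP orientation; "force": force on the tool from outside, world axes, zero at the start; "moment": the same for the moment, N m; "opening": finger opening in m.
Only numpy, scipy, OpenCV 4.12 (cv2) and the standard library are available. Lean on these libraries where they do the work, as an engineer would, in place of code of your own. Each camera call takes 0.05 s, during which the arm holds its last target.

## Working session

There is one attempt and no reset: what is moved stays moved. The work goes in short steps, Python scripts to look and compute and a shell command to move; the robot and the scene stay as the last step left them, time stands still between calls to the robot, and variables do not carry over. Pictures are saved under pics/ and viewed, and the job is handed in when it is done.

```bash
mkdir -p pics
cat > h.py <<'E'
import numpy as np, cv2
from plant import monitor, eyes, ticket
def snap(n,f):
    s=eyes.snapshot(n); cv2.imwrite('pics/'+f+'.png',s['image'][:,:,::-1]); np.savez(''+f+'.npz',**s); return s
def px2w(s,u,v,z=None):
    K=s['K'];k1=float(s['k1'])
    d=np.array([(u-K[0,2])/K[0,0],(v-K[1,2])/K[1,1]]);p=d.copy()
    for _ in range(20): p=d/(1+k1*(p@p))
    T=np.linalg.inv(s['camera_from_world'])
    r=T[:3,:3]@np.array([p[0],-p[1],-1.]);o=T[:3,3]
    if z is None: t=s['depth'][int(round(v)),int(round(u))]
    else: t=(z-o[2])/r[2]
    return o+t*r
def w2px(s,P):
    c=s['camera_from_world']@np.append(P,1);x=np.array([c[0]/-c[2],-c[1]/-c[2]]);x=x*(1+float(s['k1'])*(x@x))
    return s['K'][:2,:2]@x+s['K'][:2,2]
E
python3 - <<'E'
from h import *
for n in('top','side'):
    s=snap(n,n+'0');print(s['K'],s['k1'],s['camera_from_world'])
print(monitor.get_obs())
E
```

```text
[[433.38238563   0.         283.48334749]
 [  0.         433.38238563 209.18038922]
 [  0.           0.           1.        ]] -0.07279775883075695 [[ 2.13249849e-02 -9.99772075e-01  1.02158179e-03 -1.09595702e-02]
 [ 9.98060698e-01  2.13482301e-02  5.84730456e-02 -5.48997811e-01]
 [-5.84815271e-02 -2.27336177e-04  9.98288465e-01 -1.31623678e+00]
 [ 0.00000000e+00  0.00000000e+00  0.00000000e+00  1.00000000e+00]]
[[439.14264213   0.         284.02356191]
 [  0.         439.14264213 202.99887668]
 [  0.           0.           1.        ]] -0.04429760379179428 [[ 0.99580198 -0.08937496  0.0197621  -0.54260417]
 [ 0.03301752  0.55209284  0.83312865 -0.11204536]
 [-0.08537135 -0.82897866  0.55272608 -1.19726604]
 [ 0.          0.          0.          1.        ]]
{'clock': 0.1, 'joint_pos': array([-5.18473826e+01,  2.05874409e+01,  6.39053718e-01, -1.77725566e-02,
       -7.01364296e+01, -1.65066335e+01]), 'qvel': array([ 0.07779095, -0.10301566,  0.18685155, -0.05365723,  0.07387905,
       -0.00127395]), 'tau': array([-2.69089411e-03, -5.84163451e+01,  2.93751258e+01,  7.01545089e+00,
        1.02048274e-02, -4.81422228e-05]), 'tool_pos': array([ 0.24879574, -0.62700043,  0.22571526]), 'orientation': array([ 95.36394109,  89.91355266, 117.00387384]), 'force': array([ 0.57794327, -0.42801403, -0.4997835 ]), 'moment': array([-0.00539423, -0.03866999, -0.01945361]), 'opening': 0.08764212039822764}
```

View pics/top0.png

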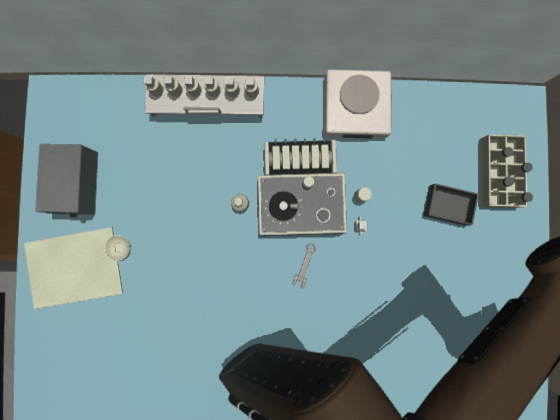

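View pics/side0.png

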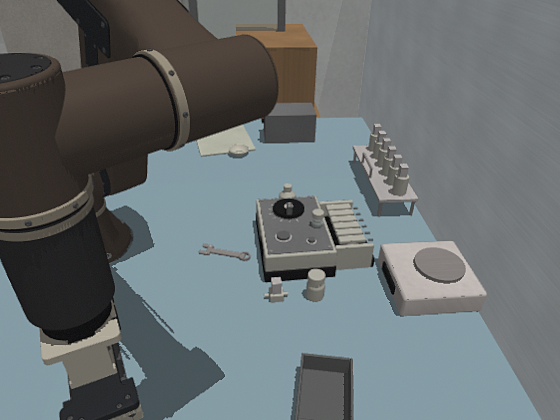

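Top view: the dial is at about (284,206), the start key at (323,215), the stop key at (331,192) and the jar at (308,182). I'll zoom in on the panel.

Run:
```python
from h import *
s=np.load('top0.npz');im=s['image'][160:250,240:380,::-1]
cv2.imwrite('pics/top0z.png',cv2.resize(im,None,fx=5.7,fy=5.7,interpolation=cv2.INTER_CUBIC))
s2=np.load('side0.npz');im=s2['image'][180:290,240:380,::-1]
cv2.imwrite('pics/side0z.png',cv2.resize(im,None,fx=5.4,fy=5.4,interpolation=cv2.INTER_CUBIC))
d=s['depth'];print(np.round([px2w(s,u,v) for u,v in [(300,225),(284,206),(323,215),(331,192),(308,182),(292,206)]],4))
```

```text
[[ 4.999e-01 -4.820e-02  8.800e-02]
 [ 5.535e-01 -5.000e-04  9.810e-02]
 [ 5.302e-01 -1.141e-01  9.230e-02]
 [ 5.979e-01 -1.366e-01  8.960e-02]
 [ 6.213e-01 -6.710e-02  1.252e-01]
 [ 5.523e-01 -2.310e-02  1.238e-01]]
```

View pics/top0z.png

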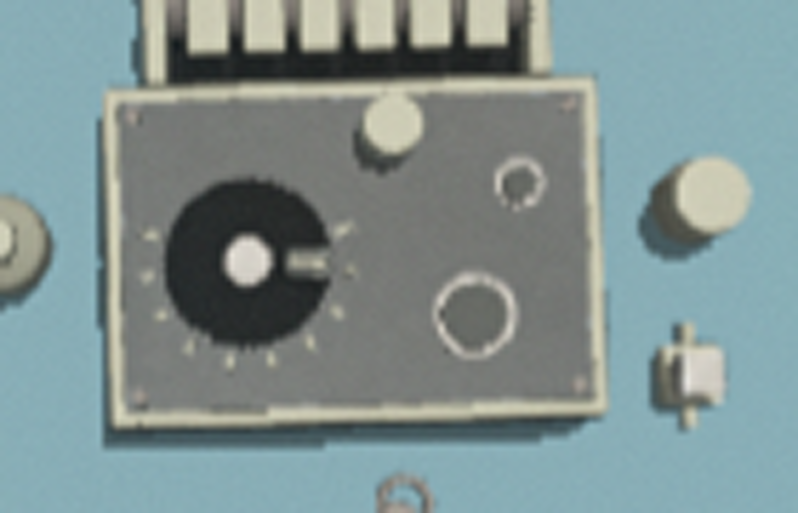

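View pics/side0z.png

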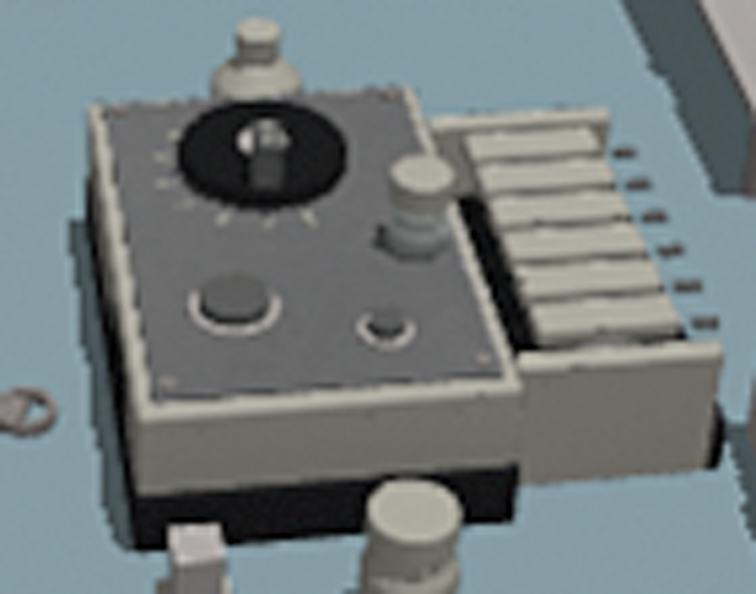

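Run:
```python
from h import *
s=dict(np.load('top0.npz'))
def Z(p): return np.array([240+ (p[0]+.5)/5.7-.5,160+(p[1]+.5)/5.7-.5])
# pump outline via panel grey + rim : panel dark grey corners
cor=[(108,92),(593,80),(605,410),(115,427)]
C=np.array([px2w(s,*Z(p),z=.085) for p in cor]);print(C.round(4));print([np.linalg.norm(C[i]-C[i-3]).round(4) for i in range(4)])
o=C.mean(0);e=(C[0]+C[3]-C[1]-C[2])[:2];yaw=np.degrees(np.arctan2(-e[0],e[1]));print('pump',o,yaw)
e=(C[0]+C[1]-C[2]-C[3])[:2];print(np.degrees(np.arctan2(e[1],e[0])))
im=s['image'].astype(int);g=im.sum(2)
H=None
# disc dark mask
m=np.zeros(g.shape,np.uint8);m[185:225,265:302]=(g[185:225,265:302]<150)
n,l,st,c=cv2.connectedComponentsWithStats(m);i=1+st[1:,4].argmax()
cn=max(cv2.findContours((l==i).astype(np.uint8),0,1)[0],key=len)
(cx,cy),r=cv2.minEnclosingCircle(cn);H=px2w(s,cx,cy,.099);print('disc',cx,cy,r,H,'cap',px2w(s,*Z((248,262)),z=.099))
P=[]
for v in range(185,228):
  for u in range(262,306):
    w=px2w(s,u,v)
    if .115<w[2]<.14: P.append([*w,u,v])
P=np.array(P);print(len(P),P[:,:3].mean(0),P[:,2].std(),P[:,:2].min(0),P[:,:2].max(0))
d=P[:,:2].mean(0)-H[:2];print('tab ang',np.degrees(np.arctan2(d[1],d[0])),np.linalg.norm(d))
mk=[(345,230),(350,270),(337,313),(310,343),(270,358),(230,362),(188,347),(162,315),(147,275),(152,235)]
M=np.array([px2w(s,*Z(p),z=.085)[:2] for p in mk])
A=np.c_[2*M,np.ones(10)];q=np.linalg.lstsq(A,(M**2).sum(1),rcond=None)[0];print('mark centre',q[:2])
for p in M: d=p-H[:2];print(np.degrees(np.arctan2(d[1],d[0])).round(1),np.linalg.norm(d).round(4))
for p,n,z in [((476,313),'start',.094),((520,185),'stop',.094),((393,122),'jar',.127)]: print(n,px2w(s,*Z(p),z=z))
```

```text
[[ 0.6417  0.0759  0.085 ]
 [ 0.6534 -0.1735  0.085 ]
 [ 0.4838 -0.1818  0.085 ]
 [ 0.4699  0.0681  0.085 ]]
[np.float64(0.2497), np.float64(0.1698), np.float64(0.2503), np.float64(0.1719)]
pump [ 0.56218493 -0.05282144  0.085     ] 2.935493116587413
2.7109028506253874
disc 282.9210510253906 205.7302703857422 14.279276847839355 [0.55417831 0.00258159 0.099     ] cap [0.55470244 0.00208674 0.099     ]
41 [ 0.55376654 -0.02810296  0.12535295] 0.0023439496583003575 [ 0.54647701 -0.0586083 ] [ 0.61232548 -0.01732873]
tab ang -90.76882984273921 0.030687312785025393
mark centre [0.55564328 0.00191223]
-69.2 0.0533
-91.7 0.0528
-117.0 0.0522
-140.0 0.0513
-164.9 0.0491
171.3 0.0505
145.6 0.0517
121.8 0.0505
97.0 0.0514
73.8 0.051
start [ 0.53157483 -0.11419674  0.094     ]
stop [ 0.59731904 -0.1356095   0.094     ]
jar [ 0.6240273  -0.06844242  0.127     ]
```

```bash
cat >> h.py <<'E'
from scipy.spatial.transform import Rotation as R
HUB=np.array([.5545,.002])
def st(o=None):
    o=o or monitor.get_obs(); M=R.from_euler('xyz',o['orientation'],degrees=True).as_matrix()
    print('t',o['clock'],'p',o['tool_pos'].round(4),'x',M[:,0].round(3),'yaxis',np.degrees(np.arctan2(M[1,1],M[0,1])).round(2),'F',o['force'].round(1),'j',o['joint_pos'].round(1),'op',round(o['opening'],4)); return o,M
E
python3 -c "
from h import *
st()"
```

```text
t 0.1 p [ 0.2488 -0.627   0.2257] x [-0.001  0.001 -1.   ] yaxis 111.64 F [ 0.6 -0.4 -0.5] j [-51.8  20.6   0.6  -0.  -70.1 -16.5] op 0.0876
```

```bash
python3 -m crank '[{"linear":[0.46,0.83,0],"rot":[0,0,1],"hand":0},{"linear":[0.46,0.83,0],"rot":[0,0,1],"hand":0},{"linear":[0.46,0.83,0],"rot":[0,0,1],"hand":0},{"linear":[0.46,0.83,0],"rot":[0,0,1],"hand":0},{"linear":[0.46,0.83,0],"rot":[0,0,1],"hand":0},{"linear":[0.46,0.83,0],"rot":[0,0,1],"hand":0},{"linear":[0.46,0.83,0],"rot":[0,0,1],"hand":0},{"linear":[0.46,0.83,0],"rot":[0,0,1],"hand":0},{"linear":[0.46,0.83,0],"rot":[0,0,1],"hand":0},{"linear":[0.46,0.83,0],"rot":[0,0,1],"hand":0}]'; python3 -c "
from h import *
st()"
```

```text
clock: 1.35
tool_pos: [0.5271, -0.1146, 0.2215]
orientation: [99.9, 89.6, 172.8]
force: [1.6, -1.5, -0.5]
opening: 0.001
t 1.35 p [ 0.5271 -0.1146  0.2215] x [-0.007  0.001 -1.   ] yaxis 162.87 F [ 1.6 -1.5 -0.5] j [  8.5   8.2 -16.5  -0.1 -65.6 -25.6] op 0.001
```

```bash
python3 -m crank '[{"linear":[0.1,0.16,0],"rot":[0,0,1],"hand":0},{"linear":[0.1,0.16,0],"rot":[0,0,1],"hand":0},{"linear":[0.1,0.16,0],"rot":[0,0,1],"hand":0},{"linear":[0.1,0.16,0],"rot":[0,0,1],"hand":0},{"linear":[0.1,0.16,0],"rot":[0,0,1],"hand":0},{"linear":[0.1,0.16,0],"rot":[0,0,1],"hand":0},{"linear":[0.1,0.16,0],"rot":[0,0,1],"hand":0},{"linear":[0.1,0.16,0],"rot":[0,0,1],"hand":0},{"linear":[0.1,0.16,0],"rot":[0,0,1],"hand":0},{"linear":[0,0,0],"rot":[0,0,1],"hand":0},{"linear":[0,0,0],"rot":[0,0,1],"hand":0},{"linear":[0,0,0],"rot":[0,0,1],"hand":0},{"linear":[0,0,0],"rot":[0,0,1],"hand":0},{"linear":[0,0,0],"rot":[0,0,1],"hand":0},{"linear":[0,0,0],"rot":[0,0,1],"hand":0},{"linear":[0,0,0],"rot":[0,0,1],"hand":0},{"linear":[0,0,0],"rot":[0,0,1],"hand":0},{"linear":[0,0,0],"rot":[0,0,1],"hand":0},{"linear":[0,0,0],"rot":[0,0,1],"hand":0},{"linear":[0,0,0],"rot":[0,0,1],"hand":0}]'; python3 -c "
from h import *
st(); snap('side','side1'); snap('top','top1')"
```

```text
clock: 3.85
tool_pos: [0.5788, -0.0203, 0.2127]
orientation: [68.3, 88.8, -115.1]
force: [0.0, -0.4, -0.3]
opening: 0.0001
t 3.85 p [ 0.5788 -0.0203  0.2127] x [-0.009 -0.019 -1.   ] yaxis -93.39 F [ 0.  -0.4 -0.3] j [ 17.9  12.4 -12.9   1.  -65.5  68.3] op 0.0001
```

View pics/side1.png

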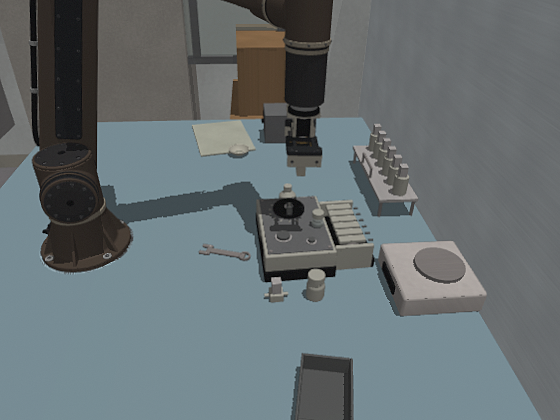

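```bash
python3 -m crank '[{"linear":[0.06,-0.1,-0.4],"rot":[0.2,-0.1,0.38],"hand":0},{"linear":[0,0,-0.4],"rot":[0,0,0],"hand":0},{"linear":[0,0,-0.3],"rot":[0,0,0],"hand":0},{"linear":[0,0,0.01],"rot":[0,0,0],"hand":0}]'; python3 -c "
from h import *
st(); s=snap('side','side2'); snap('top','top2')
cv2.imwrite('pics/side2z.png',cv2.resize(s['image'][130:260,220:370,::-1],None,fx=4.5,fy=4.5,interpolation=2))"
```

```text
clock: 4.45
tool_pos: [0.5822, -0.0265, 0.1455]
orientation: [101.6, 90.0, -80.4]
force: [1.1, -0.1, 1.1]
opening: 0.0005
t 4.45 p [ 0.5822 -0.0265  0.1455] x [ 0.    -0.001 -1.   ] yaxis -92.06 F [ 1.1 -0.1  1.1] j [ 16.6  15.7 -17.6   0.1 -56.7  71.3] op 0.0005
```

View pics/side2z.png

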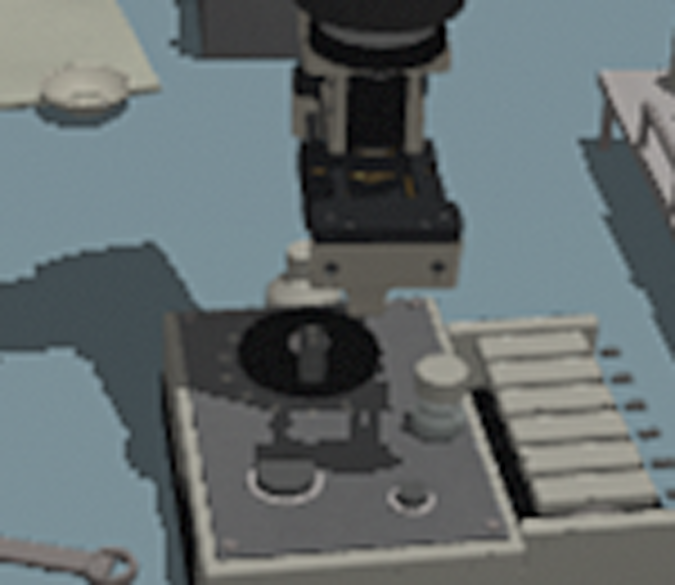

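View pics/top2.png

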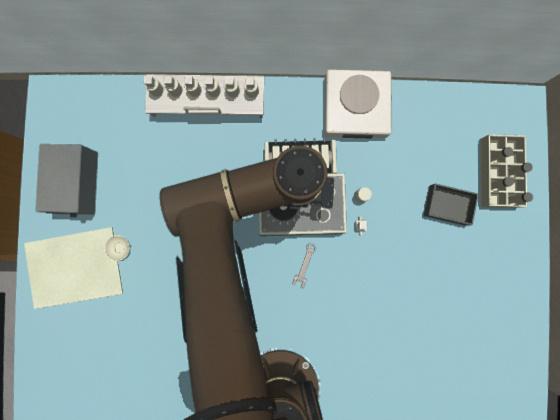

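```bash
python3 -m crank '[{"linear":[0,0,-0.3],"rot":[0,0,0],"hand":0},{"linear":[0,0,-0.3],"rot":[0,0,0],"hand":0},{"linear":[0,0,-0.04],"rot":[0,0,0],"hand":0},{"linear":[0,0,0.01],"rot":[0,0,0],"hand":0}]'; python3 -c "
from h import *
st(); s=snap('side','side3')
cv2.imwrite('pics/side3z.png',cv2.resize(s['image'][130:260,220:370,::-1],None,fx=4.5,fy=4.5,interpolation=2))"
```

```text
clock: 5.05
tool_pos: [0.5866, -0.0256, 0.1138]
orientation: [-174.7, 89.4, 3.2]
force: [-0.6, 0.7, -0.8]
opening: 0.0005
t 5.05 p [ 0.5866 -0.0256  0.1138] x [ 0.011  0.001 -1.   ] yaxis -92.07 F [-0.6  0.7 -0.8] j [ 16.7  17.6 -19.7   0.2 -52.1  71.2] op 0.0005
```

View pics/side3z.png

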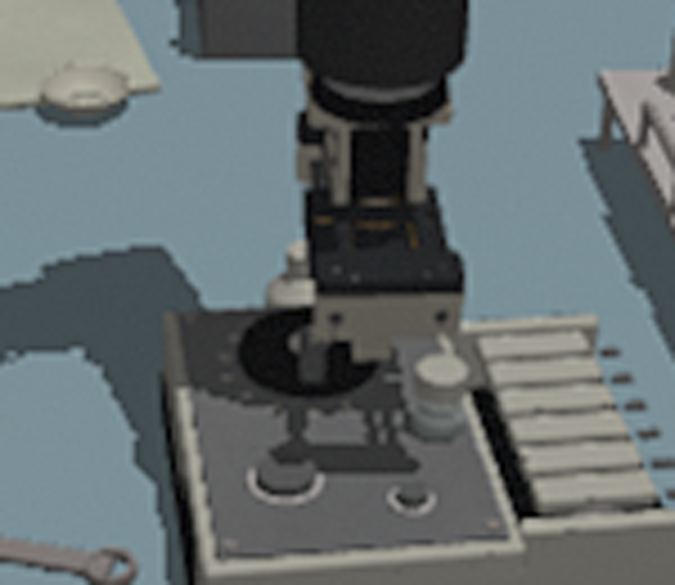

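```bash
python3 -m crank '[{"linear":[-0.06,0,-0.12],"rot":[0,0.12,0],"hand":0},{"linear":[0,0,0],"rot":[0,0,0],"hand":0}]'; python3 -c "
from h import *
st()"
```

```text
clock: 5.35
tool_pos: [0.5835, -0.0254, 0.1077]
orientation: [-145.6, 89.9, 32.3]
force: [0.3, 0.9, 0.7]
opening: 0.0
t 5.35 p [ 0.5835 -0.0254  0.1077] x [ 0.002  0.001 -1.   ] yaxis -92.07 F [0.3 0.9 0.7] j [ 16.7  18.  -20.   -0.  -51.9  71.3] op 0.0
```

```bash
cat >> h.py <<'E'
def plan(angs,offs,r=.028,z=.107):
    o,M=st(); p=o['tool_pos'].copy(); a=np.degrees(np.arctan2(M[1,1],M[0,1])); a=a if a<0 else a-360
    d=M[:,0]
    print('now r,off',(p[:2]-HUB)@[np.cos(np.radians(a)),np.sin(np.radians(a))],(p[:2]-HUB)@[-np.sin(np.radians(a)),np.cos(np.radians(a))],'tilt units',(np.degrees([-d[1],d[0]])/5).round(2))
    for A,of in zip(angs,offs):
        q=np.radians(A);t=np.append(HUB+r*np.array([np.cos(q),np.sin(q)])+of*np.array([-np.sin(q),np.cos(q)]),z)
        print(A,of,'lin',((t-p)/.06).round(2),'rotz',round((A-a)/5,2)); p=t;a=A
E
python3 -c "
from h import *
plan([-92,-92,-92,-95,-99,-103,-107],[.024,.020,.0165]+[.0165]*4)"
```

```text
t 5.35 p [ 0.5835 -0.0254  0.1077] x [ 0.002  0.001 -1.   ] yaxis -92.07 F [0.3 0.9 0.7] j [ 16.7  18.  -20.   -0.  -51.9  71.3] op 0.0
now r,off 0.026382029181422486 0.029950751169452543 tilt units [-0.01  0.02]
-92 0.024 lin [-0.1  -0.02 -0.01] rotz 0.01
-92 0.02 lin [-0.07  0.    0.  ] rotz 0.0
-92 0.0165 lin [-0.06  0.    0.  ] rotz 0.0
-95 0.0165 lin [-0.03 -0.01  0.  ] rotz -0.6
-99 0.0165 lin [-0.03 -0.02  0.  ] rotz -0.8
-103 0.0165 lin [-0.04 -0.01  0.  ] rotz -0.8
-107 0.0165 lin [-0.04 -0.01  0.  ] rotz -0.8
```

```bash
for i in 1; do python3 -m crank '[{"linear":[-0.1,-0.02,0.01],"rot":[0,0,0],"hand":0},{"linear":[-0.08,0,0.01],"rot":[0,0,0],"hand":0},{"linear":[-0.05,0,0.01],"rot":[0,0,0],"hand":0}]'; done; python3 -c "
from h import *
plan([-92,-95,-99,-103,-107],[.0165]*5)"
```

```text
clock: 5.72
tool_pos: [0.5702, -0.0266, 0.11]
orientation: [-160.1, 89.7, 17.8]
force: [8.5, -1.0, -5.5]
opening: 0.0004
t 5.725 p [ 0.5702 -0.0266  0.11  ] x [ 0.005  0.002 -1.   ] yaxis -92.07 F [ 8.5 -1.  -5.5] j [ 17.   16.6 -21.7  -0.  -51.4  71. ] op 0.0004
now r,off 0.02798948136647345 0.016746388898316786 tilt units [-0.02  0.05]
-92 0.0165 lin [-0.    0.   -0.05] rotz 0.01
-95 0.0165 lin [-0.03 -0.01  0.  ] rotz -0.6
-99 0.0165 lin [-0.03 -0.02  0.  ] rotz -0.8
-103 0.0165 lin [-0.04 -0.01  0.  ] rotz -0.8
-107 0.0165 lin [-0.04 -0.01  0.  ] rotz -0.8
```

```bash
python3 -m crank '[{"linear":[-0.05,-0.01,-0.02],"rot":[0,0,-0.6],"hand":0},{"linear":[-0.05,-0.02,0],"rot":[0,0,-0.8],"hand":0},{"linear":[-0.05,-0.01,0],"rot":[0,0,-0.8],"hand":0}]'; python3 -c "
from h import *
plan([-107,-111,-115,-119],[.0165]*5)"
```

```text
clock: 6.1
tool_pos: [0.5702, -0.0282, 0.1121]
orientation: [-165.9, 88.6, 0.9]
force: [11.4, -4.8, -7.2]
opening: 0.0005
t 6.1 p [ 0.5702 -0.0282  0.1121] x [ 0.024  0.    -1.   ] yaxis -103.18 F [11.4 -4.8 -7.2] j [ 17.1  15.9 -22.7   0.5 -50.2  59.4] op 0.0005
now r,off 0.02586284492028799 0.02218519538745507 tilt units [-0.    0.27]
-107 0.0165 lin [-0.14 -0.02 -0.08] rotz -0.76
-111 0.0165 lin [-0.04 -0.01  0.  ] rotz -0.8
-115 0.0165 lin [-0.04 -0.    0.  ] rotz -0.8
-119 0.0165 lin [-0.04 -0.    0.  ] rotz -0.8
```

```bash
python3 -c "
from h import *
st(); s=snap('side','side4')
cv2.imwrite('pics/side4z.png',cv2.resize(s['image'][170:250,250:350,::-1],None,fx=7,fy=7,interpolation=2))"
```

```text
t 6.1 p [ 0.5702 -0.0282  0.1121] x [ 0.024  0.    -1.   ] yaxis -103.18 F [11.4 -4.8 -7.2] j [ 17.1  15.9 -22.7   0.5 -50.2  59.4] op 0.0005
```

View pics/side4z.png

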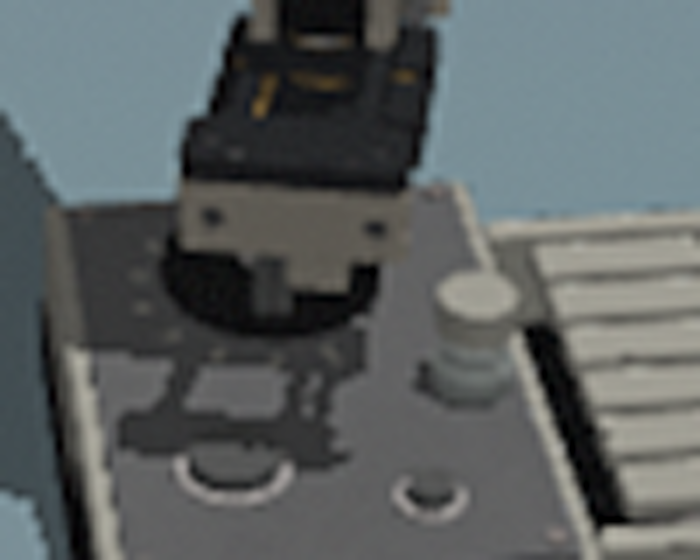

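```bash
python3 -m crank '[{"linear":[-0.15,-0.02,-0.07],"rot":[0,0.25,0],"hand":0}]';python3 -m crank '[{"linear":[-0.15,-0.02,-0.07],"rot":[0,0.25,0],"hand":0}]'; python3 -c "
from h import *
plan([-107,-111,-115,-119],[.0165]*5)"
```

```text
clock: 6.28
tool_pos: [0.5644, -0.0292, 0.1098]
orientation: [-162.4, 89.5, 4.3]
force: [5.5, -0.9, 2.9]
opening: 0.0002
clock: 6.4
tool_pos: [0.5586, -0.0299, 0.1074]
orientation: [0.9, 89.6, 167.6]
force: [13.0, 0.6, 8.5]
opening: 0.0008
t 6.4 p [ 0.5586 -0.0299  0.1074] x [-0.006  0.001 -1.   ] yaxis -103.29 F [13.   0.6  8.5] j [ 16.9  16.1 -22.7  -0.2 -51.5  60. ] op 0.0008
now r,off 0.030130931758812166 0.011336898197492068 tilt units [-0.02 -0.07]
-107 0.0165 lin [ 0.06  0.01 -0.01] rotz -0.74
-111 0.0165 lin [-0.04 -0.01  0.  ] rotz -0.8
-115 0.0165 lin [-0.04 -0.    0.  ] rotz -0.8
-119 0.0165 lin [-0.04 -0.    0.  ] rotz -0.8
```

```bash
python3 -m crank '[{"linear":[0.03,-0.02,0],"rot":[0,0,-1],"hand":0},{"linear":[-0.04,0,0],"rot":[0,0,-1],"hand":0},{"linear":[-0.04,0,0],"rot":[0,0,-1],"hand":0}]'; python3 -c "
from h import *
plan([-120,-125,-130],[.0165]*5);s=snap('side','side5')
cv2.imwrite('pics/side5z.png',cv2.resize(s['image'][170:250,250:350,::-1],None,fx=7,fy=7,interpolation=2))"
```

```text
clock: 6.78
tool_pos: [0.556, -0.0312, 0.1081]
orientation: [-7.4, 89.7, 143.9]
force: [6.4, -5.1, -3.9]
opening: 0.0005
t 6.775 p [ 0.556  -0.0312  0.1081] x [-0.004  0.003 -1.   ] yaxis -118.69 F [ 6.4 -5.1 -3.9] j [ 16.8  15.8 -23.   -0.3 -51.3  44.7] op 0.0005
now r,off 0.028395765058974225 0.017280484288427787 tilt units [-0.03 -0.05]
-120 0.0165 lin [-0.02  0.01 -0.02] rotz -0.26
-125 0.0165 lin [-0.05  0.    0.  ] rotz -1.0
-130 0.0165 lin [-0.05  0.01  0.  ] rotz -1.0
```

View pics/side5z.png

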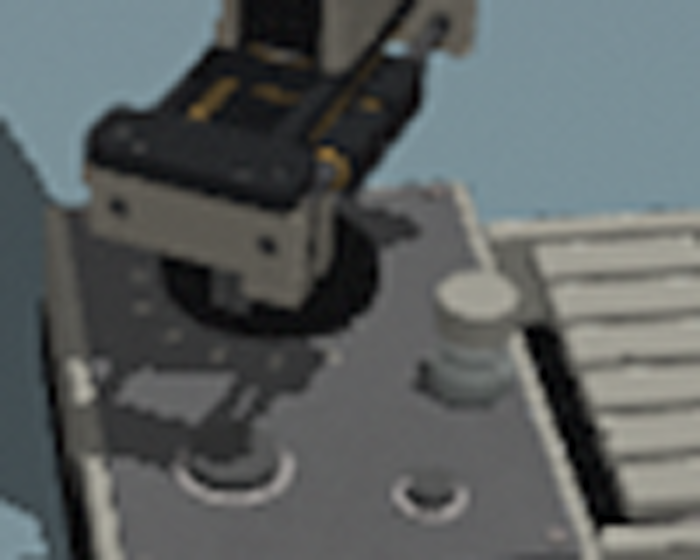

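```bash
python3 -m crank '[{"linear":[-0.13,0.07,-0.02],"rot":[0,0,-0.8],"hand":0}]';python3 -m crank '[{"linear":[-0.13,0.07,-0.02],"rot":[0,0,-0.8],"hand":0}]'; python3 -c "
from h import *
plan([-130,-135,-140],[.0165]*5)"
```

```text
clock: 6.95
tool_pos: [0.55, -0.0292, 0.108]
orientation: [43.8, 90.0, -169.1]
force: [4.6, -10.2, 4.1]
opening: 0.0007
clock: 7.08
tool_pos: [0.5449, -0.0265, 0.1082]
orientation: [-167.9, 89.7, -25.0]
force: [14.6, -15.7, -7.8]
opening: 0.0002
t 7.075 p [ 0.5449 -0.0265  0.1082] x [ 0.005 -0.002 -1.   ] yaxis -127.07 F [ 14.6 -15.7  -7.8] j [ 18.   14.5 -25.1   0.3 -50.2  34.8] op 0.0002
now r,off 0.028511302070126702 0.009515719700224204 tilt units [0.03 0.06]
-130 0.0165 lin [ 0.07 -0.06 -0.02] rotz -0.59
-135 0.0165 lin [-0.05  0.01  0.  ] rotz -1.0
-140 0.0165 lin [-0.05  0.01  0.  ] rotz -1.0
```

```bash
python3 -m crank '[{"linear":[0.07,-0.07,-0.01],"rot":[0,0,-0.8],"hand":0},{"linear":[-0.01,0,0],"rot":[0,0,-1],"hand":0},{"linear":[-0.02,0.01,0],"rot":[0,0,-1],"hand":0}]'; python3 -c "
from h import *
plan([-140,-145],[.0165]*5);s=snap('side','side6')
cv2.imwrite('pics/side6z.png',cv2.resize(s['image'][170:250,250:350,::-1],None,fx=7,fy=7,interpolation=2))"
```

```text
clock: 7.45
tool_pos: [0.5456, -0.0309, 0.1078]
orientation: [177.0, 89.7, -54.6]
force: [-0.7, 0.3, 0.0]
opening: 0.0006
t 7.45 p [ 0.5456 -0.0309  0.1078] x [ 0.003 -0.004 -1.   ] yaxis -141.55 F [-0.7  0.3  0. ] j [ 17.5  14.7 -24.9   0.3 -50.3  20.7] op 0.0006
now r,off 0.0274111735744952 0.02028267850464823 tilt units [0.04 0.03]
-140 0.0165 lin [-0.03  0.04 -0.01] rotz 0.31
-145 0.0165 lin [-0.04  0.02  0.  ] rotz -1.0
```

View pics/side6z.png

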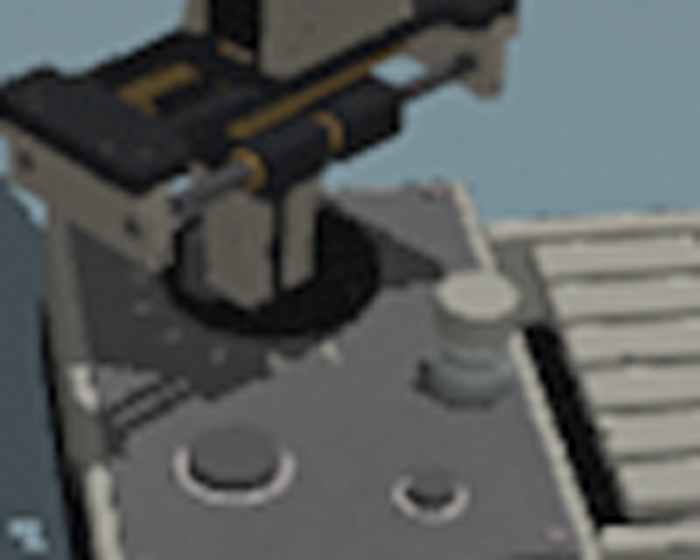

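```bash
python3 -c "
from h import *
s=dict(np.load('side6.npz'))
I=cv2.resize(s['image'][170:250,250:350,::-1],None,fx=7,fy=7,interpolation=2)
def box(phi,c):
  q=np.radians(phi);u=np.array([np.cos(q),np.sin(q)]);n=np.array([-u[1],u[0]])
  for z in(.099,.125):
    P=[w2px(s,np.append(HUB+r*u+o*n,z)) for r,o in((.019,.007),(.041,.007),(.041,-.007),(.019,-.007))]
    P=np.array([((p-[250,170]+.5)*7-.5) for p in P]);cv2.polylines(I,[P.astype(int)],True,c,1)
box(-140,(0,255,0));box(-164,(0,0,255))
cv2.imwrite('pics/side6o.png',I)"
```

```text
(no output)
```

View pics/side6o.png

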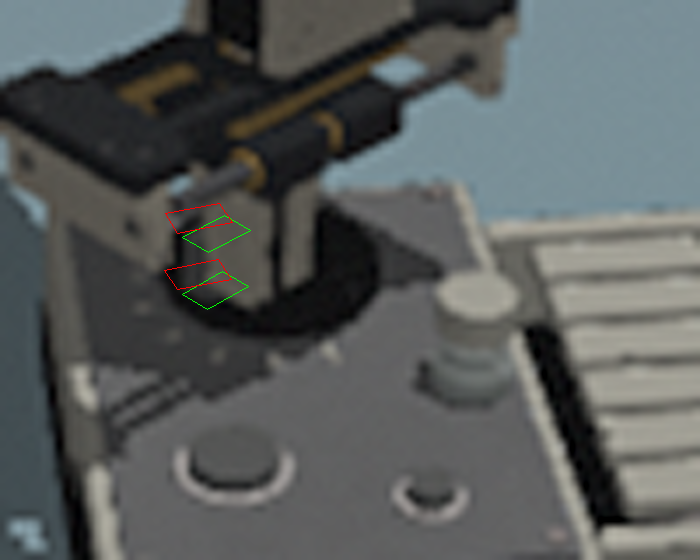

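```bash
python3 -m crank '[{"linear":[0.05,-0.04,0.3],"rot":[0,0,0],"hand":0},{"linear":[0,0,0.8],"rot":[0,0,0],"hand":0},{"linear":[0,0,0.5],"rot":[0,0,0],"hand":0}]'
cat >> h.py <<'E'
def over(f,angs,x0=250,y0=170):
  s=snap('side',f)
  I=cv2.resize(s['image'][y0:y0+80,x0:x0+100,::-1],None,fx=7,fy=7,interpolation=2)
  J=I.copy()
  for phi,c in angs:
    q=np.radians(phi);u=np.array([np.cos(q),np.sin(q)]);n=np.array([-u[1],u[0]])
    for z in(.099,.125):
      P=[w2px(s,np.append(HUB+r*u+o*n,z)) for r,o in((.019,.007),(.041,.007),(.041,-.007),(.019,-.007))]
      P=np.array([((p-[x0,y0]+.5)*7-.5) for p in P]);cv2.polylines(J,[P.astype(int)],True,c,1)
  cv2.imwrite('pics/'+f+'o.png',cv2.resize(np.r_[I[:420],J[:420]],None,fx=.7,fy=.7,interpolation=3))
E
python3 -c "
from h import *
st();over('side7',[(-140,(0,255,0)),(-164,(0,0,255))])"
```

```text
clock: 7.88
tool_pos: [0.5448, -0.0339, 0.2031]
orientation: [93.7, 89.5, -137.9]
force: [-0.4, -0.2, -0.2]
opening: 0.0008
t 7.875 p [ 0.5448 -0.0339  0.2031] x [-0.006 -0.005 -1.   ] yaxis -141.56 F [-0.4 -0.2 -0.2] j [ 17.2   9.6 -17.5   0.2 -63.3  21.2] op 0.0008
```

View pics/side7o.png

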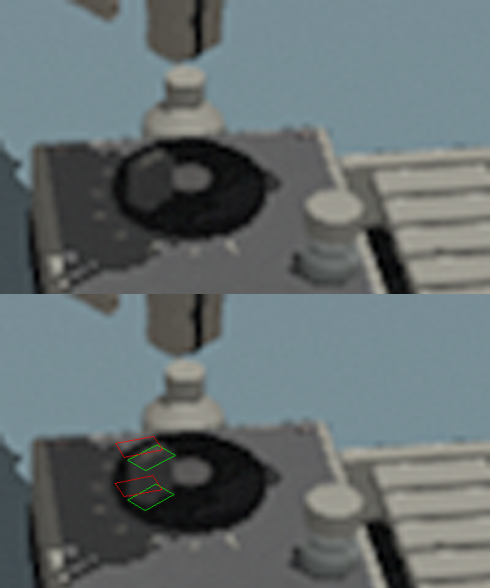

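```bash
python3 -c "
from h import *
s=dict(np.load('side7.npz'));x0,y0=258,185
A=s['image'][y0:y0+40,x0:x0+50,::-1]
A=np.clip(A.astype(float)*2.2,0,255).astype(np.uint8)
I=cv2.resize(A,None,fx=14,fy=14,interpolation=2);J=I.copy()
for phi,c in[(-140,(0,255,0)),(-164,(0,0,255)),(-116,(255,0,0))]:
    q=np.radians(phi);u=np.array([np.cos(q),np.sin(q)]);n=np.array([-u[1],u[0]])
    for z in(.099,.125):
      P=[w2px(s,np.append(HUB+r*u+o*n,z)) for r,o in((.019,.007),(.041,.007),(.041,-.007),(.019,-.007))]
      P=np.array([((p-[x0,y0]+.5)*14-.5) for p in P]);cv2.polylines(J,[P.astype(int)],True,c,1)
cc=np.array([((w2px(s,np.append(HUB+.042*np.array([np.cos(t),np.sin(t)]),.099))-[x0,y0]+.5)*14-.5) for t in np.linspace(0,6.28,60)])
cv2.polylines(J,[cc.astype(int)],True,(0,255,255),1)
cv2.imwrite('pics/side7p.png',cv2.resize(np.c_[I,J],None,fx=.57,fy=.57,interpolation=3))"
```

```text
Traceback (most recent call last):
cv2.error: OpenCV(4.12.0) /io/opencv/modules/imgproc/src/resize.cpp:4045: error: (-215:Assertion failed) func != 0 && cn <= 4 in function 'resize'
```

```bash
cat >> h.py <<'E'
def ov2(f,angs,x0=258,y0=185,take=True,g=2.2):
    s=snap('side',f) if take else dict(np.load(f+'.npz'))
    A=np.clip(s['image'][y0:y0+40,x0:x0+50,::-1].astype(float)*g,0,255).astype(np.uint8)
    I=cv2.resize(A,None,fx=14,fy=14,interpolation=2);J=I.copy()
    for phi,c in angs:
        q=np.radians(phi);u=np.array([np.cos(q),np.sin(q)]);n=np.array([-u[1],u[0]])
        for z in(.099,.125):
          P=[w2px(s,np.append(HUB+r*u+o*n,z)) for r,o in((.019,.007),(.041,.007),(.041,-.007),(.019,-.007))]
          P=np.array([((p-[x0,y0]+.5)*14-.5) for p in P]);cv2.polylines(J,[P.astype(int)],True,c,1)
    cc=np.array([((w2px(s,np.append(HUB+.042*np.array([np.cos(t),np.sin(t)]),.099))-[x0,y0]+.5)*14-.5) for t in np.linspace(0,6.28,60)])
    cv2.polylines(J,[cc.astype(int)],True,(0,255,255),1)
    cv2.imwrite('pics/'+f+'p.png',cv2.resize(np.hstack([I,J]),None,fx=.57,fy=.57,interpolation=3))
    P=[]
    for v in range(y0,y0+40):
      for u in range(x0,x0+50):
        w=px2w(s,u,v); rr=np.hypot(*(w[:2]-HUB))
        if .118<w[2]<.135 and rr<.05: P.append(w)
    P=np.array(P)
    if len(P): d=P[:,:2].mean(0)-HUB; print('depth tab',len(P),P.mean(0).round(4),np.degrees(np.arctan2(d[1],d[0])),np.hypot(*d))
E
python3 -c "
from h import *
ov2('side7',[(-140,(0,255,0)),(-164,(0,0,255)),(-116,(255,0,0))],take=False)
ov2('side0',[(-92,(0,255,0))],take=False)"
```

```text
depth tab 48 [ 0.5326 -0.0178  0.1249] -137.85174172481754 0.029553224229297875
depth tab 43 [ 0.554  -0.0304  0.1256] -90.8022846192881 0.03235610383575177
```

View pics/side7p.png

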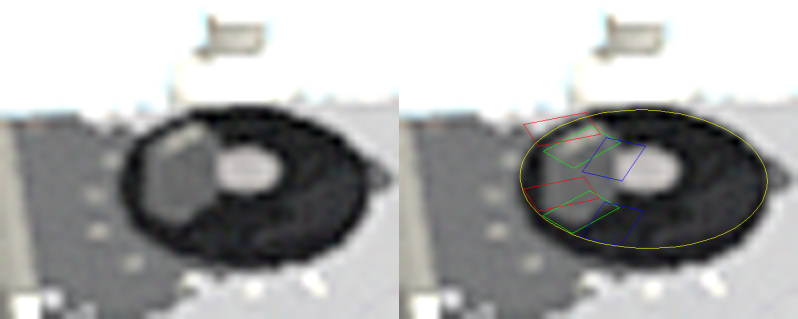

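View pics/side0p.png

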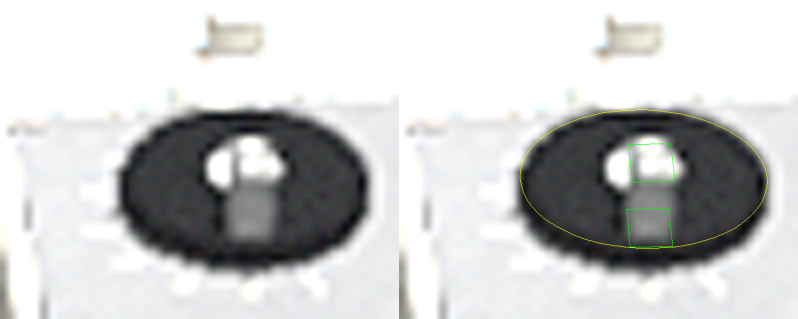

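```bash
python3 -c "
from h import *
plan([-139,-139],[.023,.017])"
```

```text
t 7.925 p [ 0.5463 -0.0339  0.2067] x [-0.001 -0.005 -1.   ] yaxis -141.53 F [ 2.6 -0.2  3.5] j [ 17.2   9.4 -17.3   0.3 -63.5  21.2] op 0.0007
now r,off 0.028768083471952383 0.023002342169938825 tilt units [ 0.06 -0.02]
-139 0.023 lin [ 0.04  0.   -1.66] rotz 0.51
-139 0.017 lin [-0.07  0.08  0.  ] rotz 0.0
```

```bash
python3 -m crank '[{"linear":[0.03,-0.01,-0.6],"rot":[0.06,0,0.5],"hand":0},{"linear":[-0.02,0,-0.6],"rot":[0,0,0],"hand":0},{"linear":[-0.02,0,-0.2],"rot":[0,0.1,0],"hand":0},{"linear":[-0.02,0,-0.1],"rot":[0,0,0],"hand":0}]'; python3 -c "
from h import *
plan([-139,-139],[.023,.017])"
```

```text
clock: 8.43
tool_pos: [0.5448, -0.0342, 0.1175]
orientation: [34.8, 89.6, 166.2]
force: [0.2, 0.0, 0.4]
opening: 0.0003
t 8.425 p [ 0.5448 -0.0342  0.1175] x [-0.006  0.001 -1.   ] yaxis -138.65 F [0.2 0.  0.4] j [ 16.8  14.3 -23.7  -0.2 -52.3  24.6] op 0.0003
now r,off 0.031171833726760332 0.020743676964988807 tilt units [-0.02 -0.07]
-139 0.023 lin [ 0.06  0.01 -0.17] rotz -0.07
-139 0.017 lin [-0.07  0.08  0.  ] rotz 0.0
```

```bash
python3 -m crank '[{"linear":[0.03,0,-0.17],"rot":[0,-0.06,0],"hand":0},{"linear":[-0.03,0.06,0],"rot":[0,0,0],"hand":0},{"linear":[-0.05,0.06,0],"rot":[0,0,-0.4],"hand":0}]'; python3 -c "
from h import *
plan([-139,-144],[.017,.0165])"
```

```text
clock: 8.8
tool_pos: [0.5433, -0.0273, 0.1082]
orientation: [-121.2, 89.9, 8.1]
force: [7.6, -15.2, -5.4]
opening: 0.0002
t 8.8 p [ 0.5433 -0.0273  0.1082] x [ 0.002  0.    -1.   ] yaxis -140.64 F [  7.6 -15.2  -5.4] j [ 17.8  14.5 -25.    0.  -50.3  21.6] op 0.0002
now r,off 0.02729528618321223 0.015544116837629456 tilt units [-0.    0.02]
-139 0.017 lin [ 0.02 -0.03 -0.02] rotz 0.33
-144 0.0165 lin [-0.05  0.02  0.  ] rotz -1.0
```

```bash
python3 -m crank '[{"linear":[-0.08,0.09,-0.01],"rot":[0,0,-0.8],"hand":0}]'; python3 -c "
from h import *
plan([-145],[.0165])"
```

```text
clock: 8.93
tool_pos: [0.5385, -0.024, 0.108]
orientation: [172.4, 89.8, -62.3]
force: [0.2, -8.1, 0.6]
opening: 0.0005
t 8.925 p [ 0.5385 -0.024   0.108 ] x [ 0.002 -0.003 -1.   ] yaxis -144.71 F [ 0.2 -8.1  0.6] j [ 18.5  14.1 -25.7   0.3 -50.1  16.7] op 0.0005
now r,off 0.028093122554484276 0.011926355606501423 tilt units [0.04 0.02]
-145 0.0165 lin [ 0.04 -0.06 -0.02] rotz -0.06
```

```bash
python3 -m crank '[{"linear":[0.01,-0.01,0],"rot":[0,0,-1],"hand":0},{"linear":[0,0,0],"rot":[0,0,-1],"hand":0},{"linear":[0,0,0],"rot":[0,0,-1],"hand":0}]'; python3 -c "
from h import *
plan([-162.5],[.0165])
ov2('side8',[(-162.5,(0,255,0)),(-138,(0,0,255))])"
```

```text
clock: 9.3
tool_pos: [0.5397, -0.0242, 0.1103]
orientation: [-153.9, 89.7, -44.1]
force: [0.8, -1.0, -0.6]
opening: 0.0005
t 9.3 p [ 0.5397 -0.0242  0.1103] x [ 0.004 -0.004 -1.   ] yaxis -160.17 F [ 0.8 -1.  -0.6] j [ 18.4  14.  -25.6   0.4 -50.3   1.2] op 0.0005
now r,off 0.022836459541096647 0.019660383602164447 tilt units [0.04 0.04]
-162.5 0.0165 lin [-0.12  0.03 -0.05] rotz -0.47
depth tab 95 [ 0.536  -0.0273  0.1264] -122.29817073800447 0.034692505371413225
```

View pics/side8p.png

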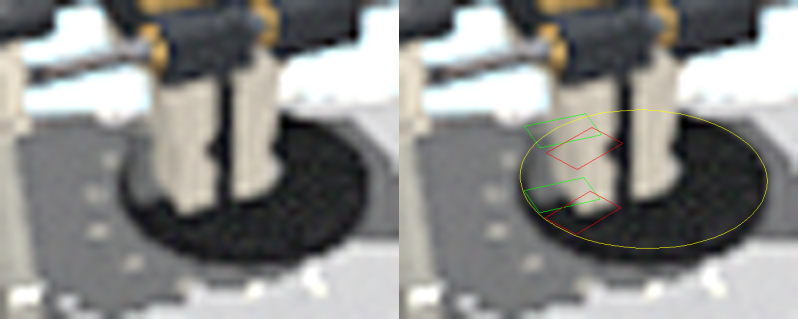

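```bash
python3 -m crank '[{"linear":[-0.08,0,-0.04],"rot":[0,0,-0.45],"hand":0},{"linear":[-0.03,0.05,0],"rot":[0,0,0],"hand":0}]'; python3 -c "
from h import *
plan([-162.5],[.0165])"
```

```text
clock: 9.6
tool_pos: [0.5338, -0.0208, 0.1091]
orientation: [-138.4, 89.6, -31.0]
force: [2.0, -6.7, -4.7]
opening: 0.0009
t 9.6 p [ 0.5338 -0.0208  0.1091] x [ 0.006 -0.004 -1.   ] yaxis -162.55 F [ 2.  -6.7 -4.7] j [ 19.   13.4 -26.5   0.4 -49.8  -1.8] op 0.0009
now r,off 0.02663412526835751 0.015557798423501057 tilt units [0.04 0.07]
-162.5 0.0165 lin [-0.02 -0.02 -0.04] rotz 0.01
```

```bash
python3 -m crank '[{"linear":[-0.035,0.11,-0.02],"rot":[0.04,0.06,-0.8],"hand":0}]'; python3 -c "
from h import *
plan([-166],[.0165])"
```

```text
clock: 9.72
tool_pos: [0.5311, -0.0164, 0.1087]
orientation: [154.0, 89.8, -102.4]
force: [-1.5, -10.6, 5.4]
opening: 0.0006
t 9.725 p [ 0.5311 -0.0164  0.1087] x [-0.001 -0.004 -1.   ] yaxis -166.46 F [ -1.5 -10.6   5.4] j [ 19.5  13.5 -26.5   0.3 -50.1  -6.2] op 0.0006
now r,off 0.027114940265379604 0.012446702461211701 tilt units [ 0.05 -0.01]
-166 0.0165 lin [ 0.   -0.07 -0.03] rotz 0.09
```

```bash
python3 -m crank '[{"linear":[0,-0.01,0],"rot":[0,0,-1],"hand":0}]'; python3 -m crank '[{"linear":[0,0,0],"rot":[0,0,-1],"hand":0}]'; python3 -c "
from h import *
plan([-186],[.0165])
ov2('side9',[(-162.5,(0,255,0)),(-186.5,(0,0,255))])"
```

```text
clock: 9.85
tool_pos: [0.5311, -0.0171, 0.1091]
orientation: [158.7, 89.7, -102.8]
force: [0.3, -0.7, -0.1]
opening: 0.0004
clock: 9.98
tool_pos: [0.5314, -0.0169, 0.1096]
orientation: [167.7, 89.7, -98.8]
force: [0.5, -0.1, -1.2]
opening: 0.0005
t 9.975 p [ 0.5314 -0.0169  0.1096] x [-0.001 -0.004 -1.   ] yaxis -176.51 F [ 0.5 -0.1 -1.2] j [ 19.5  13.4 -26.4   0.3 -50.3 -16.2] op 0.0005
now r,off 0.024229117727883172 0.017463874725279622 tilt units [ 0.05 -0.01]
-186 0.0165 lin [-0.11  0.09 -0.04] rotz -1.9
depth tab 77 [ 0.5316 -0.0228  0.1266] -132.78191298435843 0.03375140217159512
```

View pics/side9p.png

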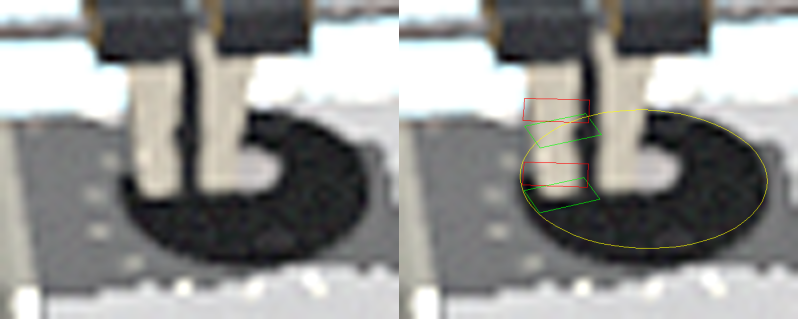

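```bash
python3 -m crank '[{"linear":[0,-0.15,0.1],"rot":[0,0,0],"hand":0},{"linear":[0,-0.1,0.8],"rot":[0,0,0],"hand":0},{"linear":[0,-0.9,0.3],"rot":[0,0,0],"hand":0},{"linear":[0,-0.6,0],"rot":[0,0,0],"hand":0}]'; python3 -c "
from h import *
st()
ov2('side10',[(-162.5,(0,255,0)),(-186.5,(0,0,255))])"
```

```text
clock: 10.52
tool_pos: [0.5323, -0.1233, 0.1863]
orientation: [-165.4, 89.7, -71.2]
force: [-0.4, 1.1, 0.1]
opening: 0.0003
t 10.525 p [ 0.5323 -0.1233  0.1863] x [ 0.002 -0.005 -1.   ] yaxis -175.75 F [-0.4  1.1  0.1] j [  7.7  10.2 -19.3   0.4 -60.5  -3.7] op 0.0003
depth tab 29 [0.5214 0.0058 0.1248] 173.46911147443774 0.03329810194330765
```

View pics/side10p.png

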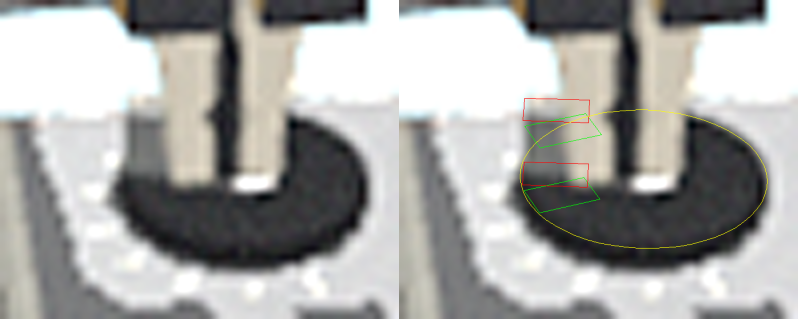

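View pics/side10.png

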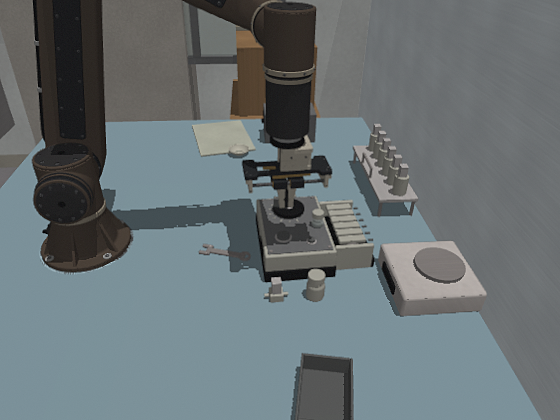

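```bash
python3 -c "
from h import *
s=snap('top','top3')
cv2.imwrite('pics/top3z.png',cv2.resize(s['image'][160:250,240:380,::-1],None,fx=5.7,fy=5.7,interpolation=cv2.INTER_CUBIC))"
```

```text
(no output)
```

View pics/top3z.png

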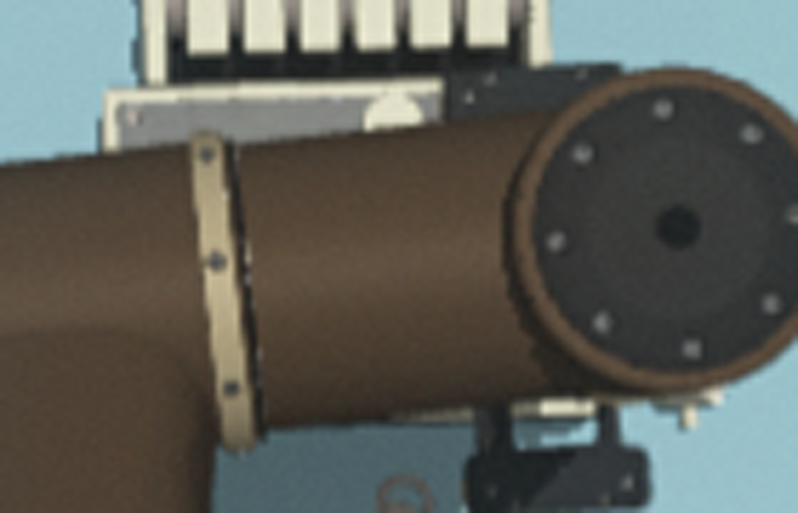

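```bash
python3 -m crank '[{"linear":[0,-0.9,0.1],"rot":[0,0,0],"hand":0},{"linear":[0,-0.9,0.1],"rot":[0,0,0],"hand":0},{"linear":[0,-0.9,0],"rot":[0,0,0],"hand":0},{"linear":[0,-0.9,0],"rot":[0,0,0],"hand":0}]';python3 -c "
from h import *
s=snap('top','top4')
cv2.imwrite('pics/top4z.png',cv2.resize(s['image'][160:250,240:380,::-1],None,fx=5.7,fy=5.7,interpolation=cv2.INTER_CUBIC));st()"
```

```text
clock: 11.12
tool_pos: [0.5325, -0.3438, 0.2003]
orientation: [-154.7, 89.6, -59.7]
force: [0.3, 1.1, 0.3]
opening: 0.0006
t 11.175 p [ 0.532  -0.3492  0.1999] x [ 0.003 -0.008 -1.   ] yaxis -175.14 F [ 3.2 -3.7  2.9] j [-15.5  17.7  -7.2   0.4 -64.8  20.2] op 0.0005
```

View pics/top4z.png

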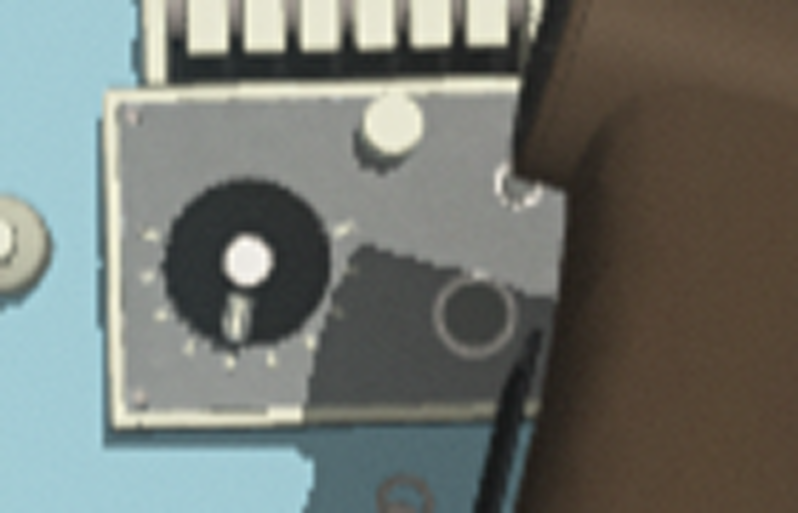

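```bash
python3 -m crank '[{"linear":[0,0.9,0],"rot":[0,0,0],"hand":0},{"linear":[0,0.9,0],"rot":[0,0,0],"hand":0},{"linear":[0,0.9,-0.2],"rot":[0.1,0,0],"hand":0},{"linear":[0,0.9,-0.3],"rot":[0,0,0],"hand":0},{"linear":[0,0.35,-0.3],"rot":[0,0,0],"hand":0},{"linear":[0,0,0],"rot":[0,0,0],"hand":0}]';python3 -c "
from h import *
st()"
```

```text
clock: 11.92
tool_pos: [0.531, -0.1086, 0.1515]
orientation: [-82.7, 89.8, 12.6]
force: [0.0, -0.2, 0.1]
opening: 0.0009
t 11.925 p [ 0.531  -0.1086  0.1515] x [ 0.003  0.001 -1.   ] yaxis -174.7 F [ 0.  -0.2  0.1] j [  9.2  11.6 -22.3  -0.  -55.9  -3.8] op 0.0009
```

```bash
python3 -m crank '[{"linear":[0,-0.1,-0.4],"rot":[0,0,0],"hand":0},{"linear":[0,0,-0.3],"rot":[0,0,0],"hand":0},{"linear":[0,0,-0.1],"rot":[0,0,0],"hand":0}]';python3 -c "
from h import *
st()"
```

```text
clock: 12.3
tool_pos: [0.533, -0.1158, 0.1056]
orientation: [-93.2, 89.5, 2.4]
force: [0.3, 0.0, 0.4]
opening: 0.0005
t 12.3 p [ 0.533  -0.1158  0.1056] x [ 0.008  0.    -1.   ] yaxis -174.4 F [0.3 0.  0.4] j [  8.4  14.6 -25.3   0.1 -49.6  -2.8] op 0.0005
```

```bash
python3 -m crank '[{"linear":[-0.04,0.02,-0.15],"rot":[0,0.08,0],"hand":0}]';python3 -m crank '[{"linear":[0,0,-0.1],"rot":[0,0,0],"hand":0}]';python3 -m crank '[{"linear":[0,0,-0.1],"rot":[0,0,0],"hand":0}]'
```

```text
clock: 12.42
tool_pos: [0.5312, -0.1151, 0.0972]
orientation: [-90.4, 89.9, 5.2]
force: [0.8, -0.2, -0.5]
opening: 0.0011
clock: 12.55
tool_pos: [0.5311, -0.1153, 0.0912]
orientation: [-89.7, 89.9, 5.9]
force: [-3.0, 1.4, 3.1]
opening: 0.0005
clock: 12.68
tool_pos: [0.5314, -0.1156, 0.0883]
orientation: [-118.3, 89.9, -22.6]
force: [-25.4, 14.1, 70.5]
opening: 0.0002
```

```bash
python3 -m crank '[{"linear":[0,0,0.3],"rot":[0,0,0],"hand":0},{"linear":[0,0,0.6],"rot":[0,0,0],"hand":0},{"linear":[0,-0.3,0.8],"rot":[0,0,0],"hand":0},{"linear":[0,-0.9,0.1],"rot":[0,0,0],"hand":0},{"linear":[0,-0.9,0],"rot":[0,0,0],"hand":0},{"linear":[0,-0.9,0],"rot":[0,0,0],"hand":0},{"linear":[0,-0.9,0],"rot":[0,0,0],"hand":0},{"linear":[0,-0.9,0],"rot":[0,0,0],"hand":0},{"linear":[0,-0.5,0],"rot":[0,0,0],"hand":0},{"linear":[0,0,0.01],"rot":[0,0,0],"hand":0},{"linear":[0,0,0.01],"rot":[0,0,0],"hand":0}]';python3 -c "
from h import *
st()
s=snap('top','top5');a=cv2.resize(s['image'][160:250,240:380,::-1],None,fx=5.7,fy=5.7,interpolation=cv2.INTER_CUBIC)
cv2.imwrite('pics/top5z.png',a)
s1=snap('side','side11')
for f,q in(('side0',s1),('top0',s)):
  o=dict(np.load(f+'.npz'))
  for n,P,zz in (('start',[.5305,-.1143],.094),('stop',[.5975,-.1362],.094),('panel',[.52,-.07],.085),('disc',[.575,.01],.099)):
    for S in (o,q):
      u,v=w2px(S,np.array([*P,zz])).round().astype(int)
      print(f,n,np.mean([px2w(S,u+i,v+j)[2] for i in(-1,0,1) for j in(-1,0,1)]).round(4),end=' ')
    print()"
```

```text
clock: 14.05
tool_pos: [0.5335, -0.4443, 0.2047]
orientation: [-113.9, 89.2, -17.8]
force: [-0.0, -0.1, 0.5]
opening: 0.0001
t 14.05 p [ 0.5335 -0.4443  0.2047] x [ 0.013 -0.004 -1.   ] yaxis -173.95 F [-0.  -0.1  0.5] j [-23.8  22.6   1.   -0.1 -67.6  29.9] op 0.0001
side0 start 0.0967 side0 start 0.0959 
side0 stop 0.0957 side0 stop 0.3702 
side0 panel 0.0875 side0 panel 0.1631 
side0 disc 0.1016 side0 disc 0.4302 
top0 start 0.2335 top0 start 0.0934 
top0 stop 0.0925 top0 stop 0.0941 
top0 panel 0.0856 top0 panel 0.0855 
top0 disc 0.0995 top0 disc 0.0987
```

View pics/top5z.png

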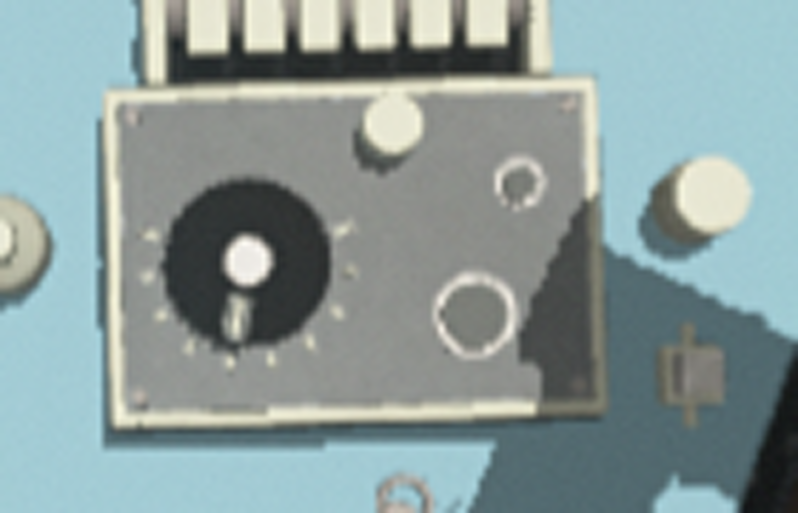

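View pics/side11.png

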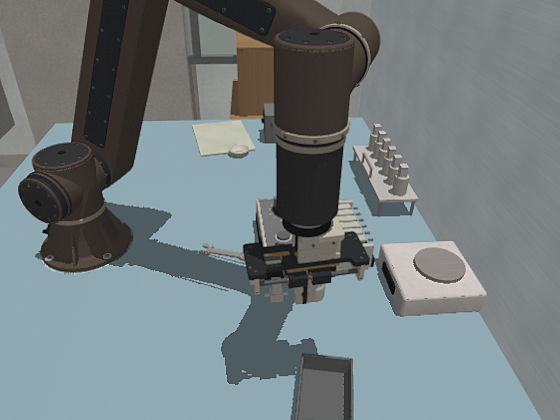

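```bash
python3 -c "
from h import *
print(ticket.close_job())"
```

```text
the job is handed in; nothing more can be done
None
```

I set the dial four clicks clockwise with the closed fingertips, then pressed the start key once and released it. I handed the job in with the robot clear of everything, at about 14 s of the 51 s allowed.

**Dial:** The last top picture shows the tab on the sixth mark; it began on the second. Depth put the tab's angle at -90.8° before and 173.5° after, which is 95.7° clockwise against 96° for four clicks. The side and top views agree. The fingers stayed shut, so the tab was not pinched.

**Start key:** The fingertip went down to z = 0.0883, just past the expected bottom of 0.089. The wrist force jumped to about 70 N vertically (about 76 N in all), so the key bottomed out. That was harder than I meant but below the 120 N limit. It was a fingertip press, so I don't expect the 40 N limit on the arm and gripper body to apply, though I couldn't check that. Afterwards the key measured 0.093 to 0.096, which is back up.

**Everything else:** The stop key is still up, and the jar, bottle, white jar and valve look unmoved in the last top picture. The side view after the press was partly blocked by the arm, so its stop-key, panel and dial readings were no use. The top-camera depth there was normal. One first top reading on the start key (0.23 m) was stray.

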